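Load two filter discs into the slots of a lift cassette

TASK

Load the two filter discs from the deck into the empty slots of the lift cassette: first the blue one into the bottom slot, then the amber one into the top slot. For each, raise or lower the cassette by its orange handle until the slot is level with the deck, slide the disc across the deck into the slot, and press it gently but definitely home against the stop at the back. Do not ram the discs or drop them off the deck, leave the tape roll and the small beaker alone, and let go of everything at the end.

Things in the scene. Friction and masses are not known exactly. Their poses are not given: they have to be found in the camera images.
- loader: Cassette loader fixed to the worktop. Origin at worktop height under the middle of the cassette; +x points from the deck into the cassette (loading direction), z up. The cassette's open front lies at x = -26 mm. Behind the cassette two guide rods with a crosspiece at x = 64 to 86 mm, y within +-42 mm, reach 122 mm above the origin
- deck_mouth (a point): middle of the deck's edge at the cassette, on the deck top: loader x = -46 mm, y = 0, z = 60 mm; axes as the loader's. The deck is a flat bare plate 121 mm long (to loader x = -167 mm) and 280 mm wide, open at its outer edges. Two black guides 14 mm high on it funnel at 45 degrees into the cassette: inner faces from loader (-65, +-58) to (-48, +-41) mm
- carriage (a joint): height q of the white cassette on its vertical slide, m, 0 (bottom) to 0.060 (top); it is counterbalanced and friction of about 9 N keeps it where it is left. Above the loader's origin: top slot's floor 50 mm + q, bottom slot's floor 14 mm + q, clear roof's top 68 mm + q, handle centre 96 mm + q. A slot takes a disc from the deck best at q = 0.0085 (top slot) or 0.0445 (bottom slot)
- lift_handle (a point): centre of the orange handle bar on top of the cassette: bar 36 mm long along the loader's x, 14 mm wide, 12 mm high, its centre 28 mm above the cassette's roof and 42 mm behind (loader +x) the cassette's middle; axes as the loader's
- slot_top (a point): floor of the top slot, at the point where the centre of a disc's underside lies at home against the rear stop; axes as the loader's. Three slots, 12 mm high, 81 mm wide, pitch 18 mm, rounded 6 mm shelves; a small fixed steel blank, set back, bars the middle one. Slide a disc in when the slot floor is 0 to 3 mm below the deck top. At home its rim stands out 12 mm from the cassette's front
- slot_bottom (a point): the same point of the bottom slot
- amber_disc: framed filter disc, black rim with an amber face, 76 mm in diameter, 7 mm thick, 60 g; origin at the centre of its underside, z up; it lies flat on the deck on one side of the guides
- blue_disc: framed filter disc, black rim with a blue face, same size and origin; lies flat on the deck on the other side
- small_beaker: bystander: small glass beaker 57x64x70 mm on the worktop, loose, origin at the centre of its underside
- tape_1: bystander: roll of tape, 96 mm in diameter, 25 mm high, on the worktop, loose, origin at the centre of its underside

How it is judged (in metres and radians):
On the way, in this order (a step that is already met when the one before it is completed fails the run):
1. the blue disc is in the bottom slot, within 3 mm of home, and pressed against the cassette with more than 3 N (x of blue_disc in the frame of slot_bottom above -0.003 m and horizontal distance between blue_disc and slot_bottom below 0.005 m and z of blue_disc in the frame of slot_bottom between -0.003 and 0.006 m and contact force between blue_disc and loader above 3 N), for 0.05 s.
2. the amber disc is in the top slot, within 3 mm of home, and pressed against the cassette with more than 3 N (x of amber_disc in the frame of slot_top above -0.003 m and horizontal distance between amber_disc and slot_top below 0.005 m and z of amber_disc in the frame of slot_top between -0.003 and 0.006 m and contact force between amber_disc and loader above 3 N), for 0.05 s.
At the end, for the whole second after the job is handed in: The amber disc lies in the top slot and the blue disc in the bottom slot, each flat (within 0.06 rad), within 5 mm of its home point and at rest (distance between amber_disc and slot_top below 0.005 m and distance between blue_disc and slot_bottom below 0.005 m and angle between each of amber_disc, blue_disc's own z axis and vertical below 0.06 rad and linear speed of each of amber_disc, blue_disc below 0.01 m/s); the robot touches nothing.
It fails at once if a disc is pushed or squeezed by the fingers with more than 40 N (contact force between the fingers and amber_disc above 40 N or contact force between the fingers and blue_disc above 40 N).
It fails at once if a disc falls off the deck (height (world z) of any of amber_disc, blue_disc below 0.012 m).
It fails at once if the tape roll or the small beaker is moved by more than 20 mm (distance of any of tape_1, small_beaker from where it was at the start of the episode above 0.02 m).
It also fails if it takes over 72 s, if anything falls off the work surface, if the arm or the gripper's body presses on something with over 40 N, if the wrist force passes 120 N, or if a joint passes its speed limit or range.

ROBOT

A 7-joint arm with a two-finger parallel gripper is mounted at the origin on a cart in front of the work surface, level with it; the furniture and walls round the work are solid. World frame = base frame: x ahead of the robot, y to its left, z up, the work surface at z = 0. Lengths are in mm, angles in rad, forces in N, time in s.
With the tool pointing down it reaches from about 425 to 950 mm from the base axis. Payload 4.7 kg.
Tool frame: the origin (TCP) lies on the centre line of the jaws, within the pads' length; the fingertips stand 14 mm ahead of it and the grasp point (between the pads) lies 5 mm behind it; z points along the fingers, y is the line along which they close (so a half turn about z gives the same grasp; the last joint's range is limited). The gripper opens to 85 mm and grips with 20 to 120 N. Pads are 22 mm wide; open, the fingers measure 114 mm over their backs; the gripper's body (76 mm by 85 mm) begins 54 mm behind the grasp point. The pads swing forward as they close: fully open they stand 13 mm farther back than shut.
Start: joints at [-1.358, 0.469, -0.049, 1.532, 0.024, 1.141, -0.082], TCP at [161.587, 655.39, 245.335] pointing down, gripper open.
Joint ranges: [-2.59, 2.59], [-0.33, 1.99], [-1.39, 1.29], [0.1, 2.45], [-1.04, 4.18], [0.21, 1.99], [-2.66, 2.66]. Speed limits (rad/s): [2.57, 2.57, 3.14, 3.14, 3.14, 3.14, 3.14].

INTERFACE

Orientations are given as a unit quaternion [x, y, z, w].
In Python, from plant import robot gives the robot as it stands.
- The arm moves only by the shell command python3 jog.py 'ROWS' [OPENING]. ROWS is a JSON list of rows, 1 to 12 of them, each an object with the fields pos (a list: dx, dy, dz in m), r (a list: a rotation vector rx, ry, rz in units of 0.2 rad); a field left out counts as zero; each row is the pose to reach, as a shift and turn from the pose commanded when the command began, along the tool's axes at that moment; what a row does not reach only later rows make up. A row lasts 1/8 s, in which the tool goes at most 62.5 mm and 0.188 rad, less where a joint would pass 70% of its speed; a pose out of reach is approached as far as the arm can. OPENING is the opening from 0.0 (shut) to 1.0 (fully open), set as the command begins (- or left out keeps the last). The fingers move at their own pace and stop on an object; the grip force is fixed at half the most. Time passes only in rows, so rows that do not move let the fingers close. It prints the time, the measured TCP pose, the force, the opening and the grip force at its end. Input that does not fit is refused with a message, and nothing moves.
- robot.observe(): the state, without advancing time (a new reading comes with each control period).
- robot.read_camera(name): name is "scene" or "side" or "wrist"; returns a dict with "color" (480x640x3 uint8, red, green, blue), "mtx" (3x3 intrinsics, pixels), "pose" (4x4, takes a point from camera to world coordinates). Camera axes: x right, y down, z forward; pixel columns grow to the right and rows downward; lengths in mm; the calibration is good to about 2 mm. A picture is of the moment at which its call begins. There is no depth.
- robot.sign_off(): hands the job in; it is judged then, once.
The state is a dict: "time_s": time; "joint_pos": joint angles; "qd": joint speeds; "effort": joint torques, N m; "position": TCP position; "tool_rot": TCP orientation; "wrist_force": force on the tool from outside, world axes, zero at the start; "torque": the same for the moment, N m; "gripper_width": opening from 0.0 (shut) to 1.0 (fully open); "grasp_force": force on a finger pad.
Only numpy, scipy, OpenCV 4.12 (cv2) and the standard library are available. Lean on these libraries where they do the work, as an engineer would, in place of code of your own. Each camera call takes 0.05 s, during which the arm holds its last target. There are 200 camera calls.

## Working session

There is one attempt and no reset: what is moved stays moved. The work goes in short steps, Python scripts to look and compute and a shell command to move; the robot and the scene stay as the last step left them, time stands still between calls to the robot, and variables do not carry over. Pictures are saved under pics/ and viewed, at most 10 in all, crops included, and the job is handed in when it is done.

```bash
ls; mkdir -p pics; python3 - <<'E'
from plant import robot
import cv2,numpy as np
for n in ["scene","side","wrist"]:
    c=robot.read_camera(n); cv2.imwrite(f"pics/{n}0.png",c["color"][:,:,::-1]); print(n,c["mtx"].round(1).tolist(),c["pose"].round(3).tolist())
o=robot.observe(); print(o)
E
```

```text
jog.py
pics
plant.py
scene [[616.2, 0.0, 318.4], [0.0, 616.2, 240.4], [0.0, 0.0, 1.0]] [[-0.775, -0.48, 0.41, -90.576], [-0.631, 0.603, -0.487, 757.04], [-0.013, -0.637, -0.771, 1273.195], [0.0, 0.0, 0.0, 1.0]]
side [[513.8, 0.0, 321.4], [0.0, 513.8, 238.0], [0.0, 0.0, 1.0]] [[-1.0, 0.013, 0.009, 501.602], [0.001, 0.659, -0.752, 897.885], [-0.016, -0.752, -0.659, 857.994], [0.0, 0.0, 0.0, 1.0]]
wrist [[411.0, 0.0, 313.0], [0.0, 411.0, 239.1], [0.0, 0.0, 1.0]] [[0.238, 0.928, 0.286, 87.683], [0.971, -0.227, -0.071, 672.377], [-0.001, 0.295, -0.956, 373.014], [0.0, 0.0, 0.0, 1.0]]
{'time_s': 0.15, 'joint_pos': array([-1.35787835,  0.46924339, -0.04859121,  1.53338964,  0.02408274,
        1.14099895, -0.08227884]), 'qd': array([ 0.00090012, -0.00151249, -0.00147787, -0.00365505, -0.00018361,
       -0.00091425, -0.00135804]), 'effort': array([ 6.57719975e-04, -5.10768950e+01, -4.64516482e-02, -2.37981409e+01,
        1.08554735e-02,  5.42363749e-03,  1.86351167e-05]), 'position': array([161.52130086, 654.96607938, 244.52373933]), 'tool_rot': array([ 1.20596918e-01,  9.92701292e-01, -7.23794831e-04, -7.25856590e-05]), 'wrist_force': array([-0.54238765, -0.50029593,  1.01087164]), 'torque': array([-3.11293522e-02,  9.79018627e-05,  1.90882843e-02]), 'grasp_force': 0.0, 'gripper_width': 1.0046822548172982}
```

View pics/scene0.png

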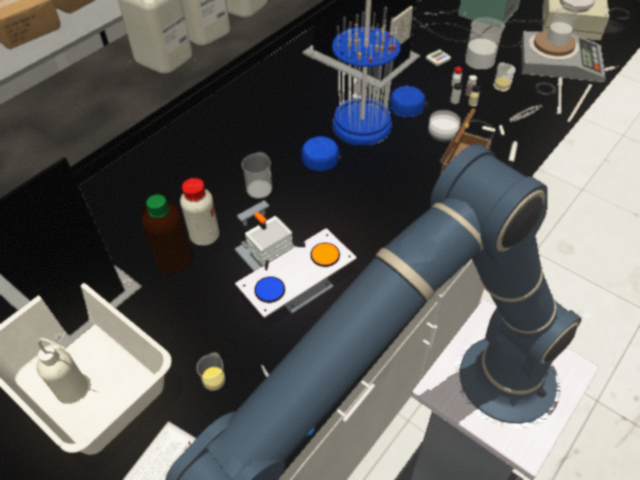

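View pics/side0.png

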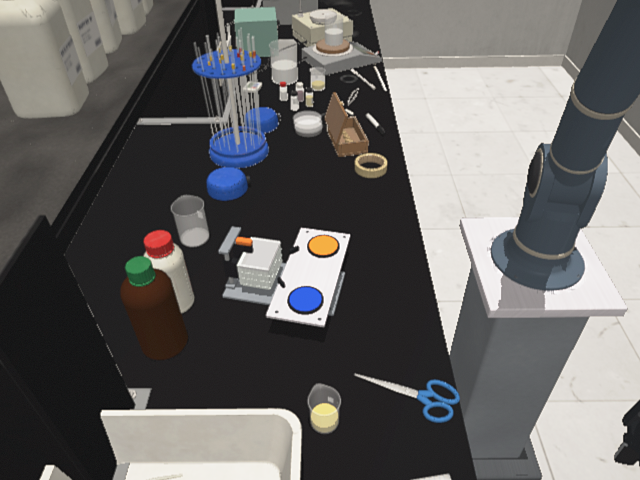

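The two views show the blue disc at scene (270,289) / side (305,299) and the amber at scene (325,254) / side (323,245). The orange handle is at scene (260,218) / side (243,241), and the deck corners are visible in both. I'll zoom in to get the corners exactly.

```bash
python3 - <<'E'
import cv2,numpy as np
a=cv2.imread("pics/scene0.png")[185:325,225:365]; b=cv2.imread("pics/side0.png")[215:335,215:355]
cv2.imwrite("pics/crop0.png",cv2.hconcat([cv2.resize(a,(395,560)) if 0 else cv2.resize(a,None,fx=2.8,fy=2.8,interpolation=2), cv2.copyMakeBorder(cv2.resize(b,None,fx=2.8,fy=2.8,interpolation=2),0,56,0,0,0)]))
for n in ["scene","side"]:
    im=cv2.imread(f"pics/{n}0.png"); h=cv2.cvtColor(im,cv2.COLOR_BGR2HSV)
    for k,lo,hi in [("blue",(110,180,150),(125,255,255)),("orange",(5,180,130),(22,255,255))]:
        m=cv2.inRange(h,lo,hi); N,_,s,c=cv2.connectedComponentsWithStats(m)
        for i in range(1,N):
            if s[i,4]>25: print(n,k,s[i].tolist(),c[i].round(1))
E
```

```text
scene blue [333, 28, 66, 37, 808] [362.4  50.2]
scene blue [393, 87, 30, 20, 463] [407.6  96.2]
scene blue [336, 105, 54, 28, 627] [359.1 121. ]
scene blue [335, 124, 55, 17, 231] [361.8 134.6]
scene blue [303, 137, 34, 25, 635] [319.8 148.6]
scene blue [256, 278, 27, 22, 483] [269.2 288.6]
scene orange [255, 213, 11, 10, 70] [260.1 217.2]
scene orange [312, 244, 27, 21, 454] [324.7 253.9]
side blue [207, 180, 15, 11, 35] [213.9 186.3]
side blue [290, 287, 32, 24, 610] [305.1 298.6]
side orange [236, 237, 16, 9, 108] [243.5 240.8]
side orange [309, 236, 29, 19, 444] [322.8 244.9]
```

View pics/crop0.png

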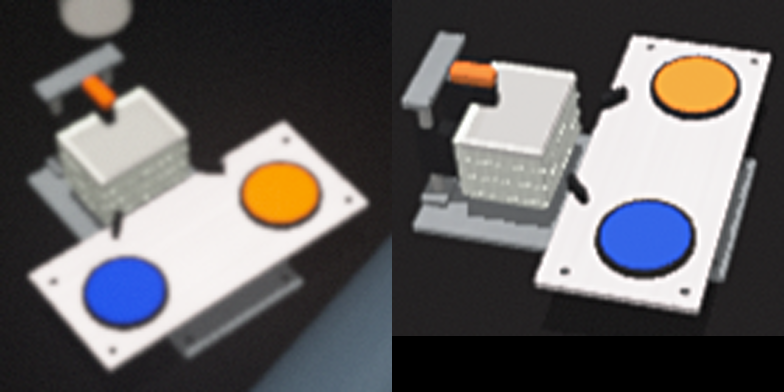

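The crops show the deck's four top corners clearly in both views. Blue is on the loader's +y side and amber on -y. Next I fit the loader pose by reprojection and triangulate the discs.

```bash
cat > h.py <<'E'
import numpy as np, cv2
from scipy.optimize import least_squares
from scipy.spatial.transform import Rotation as R
def P(c): 
    T=np.linalg.inv(c["pose"]); return c["mtx"]@T[:3]
def proj(P,X):
    u=P@np.append(X,1); return u[:2]/u[2]
def tri(Ps,us):
    X=cv2.triangulatePoints(Ps[0],Ps[1],np.array(us[0],float),np.array(us[1],float)).ravel(); return X[:3]/X[3]
def ray_z(c,u,z):
    d=c["pose"][:3,:3]@np.linalg.solve(c["mtx"],[u[0],u[1],1]); o=c["pose"][:3,3]; return o+d*(z-o[2])/d[2]
E
python3 - <<'E'
from plant import robot
from h import *
A=P(robot.read_camera("scene"));B=P(robot.read_camera("side"))
L=[(-46,140,60),(-167,140,60),(-167,-140,60),(-46,-140,60)]
s=[(235,282.9),(264.3,315),(356.4,257),(326.4,228.6)]
d=[(266.8,316),(323.9,324.5),(350,233.9),(301.1,227.9)]
for k in range(4): print("corner",tri((A,B),(s[k],d[k])).round(1))
print("blue",tri((A,B),((269.2,288.6),(305.1,298.6))).round(1),"amber",tri((A,B),((324.7,253.9),(322.8,244.9))).round(1))
print("handle",tri((A,B),((260.1,217.2),(243.5,240.8))).round(1))
def f(p):
    x,y,z,a,hx,hz=p; r=[]
    M=R.from_euler('z',a).as_matrix(); t=np.array([x,y,z])
    for l,u,v in zip(L+[(42,0,96+hz)],s+[(260.1,217.2)],d+[(243.5,240.8)]):
        X=M@l+t; r+=list(proj(A,X)-u)+list(proj(B,X)-v)
    return r
q=least_squares(f,[500,450,0,0.0,0,0],loss='soft_l1'); print(q.x.round(3),np.round(q.fun if 0 else f(q.x),1))
E
```

```text
corner [624.4 222.7  63.2]
corner [509.3 244.5  60.4]
corner [445.2 -25.8  61.4]
corner [562.4 -52.7  59.9]
blue [546.7 185.1  69.3] amber [509.7  20.   68.4]
handle [681.4  63.6 123.4]
[6.39415e+02 7.33240e+01 4.77000e-01 6.72076e+02 2.00000e-02 2.72950e+01] [ 0.5  0.4 -1.2 -1.2 -0.2  1.6  0.3  0.2 -0.   0.2 -0.2  0.2 -0.2 -0.2
 -0.6 -0.5  0.2  0.4  0.2 -0.4]
```

```bash
cat >> h.py <<'E'
LO=np.array([639.4,73.3,0.5]); YAW=-0.225   # loader pose
M=R.from_euler('z',YAW).as_matrix()
def toL(X): return M.T@(np.asarray(X)-LO)
def toW(l): return M@np.asarray(l,float)+LO
def step(robot,l,ang=0.0):
    """delta in tool axes to put the TCP at loader point l, tool down, tool x = -loader x turned by ang about world z"""
    o=robot.observe(); Rt=R.from_quat(o["tool_rot"])
    Rg=R.from_euler('z',YAW+ang)*R.from_matrix(np.diag([-1,1,-1.]))
    d=Rt.inv().apply(toW(l)-o["position"]); w=(Rt.inv()*Rg).as_rotvec()
    print("t %.2f"%o["time_s"],"TCP in loader",toL(o["position"]).round(1),"-> d",d.round(1),"w",w.round(3),"F",(M.T@o["wrist_force"]).round(1))
E
python3 - <<'E'
from plant import robot
from h import *
step(robot,[42,0,200])
print(toL([546.7,185.1,69]),toL([509.7,20,69]))
E
```

```text
t 0.25 TCP in loader [-595.6  460.6  244.4] -> d [-645.3 -449.8   44.7] w [-0.001  0.    -0.017] F [ 0.1 -0.1 -0.6]
[-115.30670501   88.3000214    68.5       ] [-114.53922659  -80.89342108   68.5       ]
```

Careful with the scale: shifts go in m and turns go in units of 0.2 rad. That gives: -300 mm is -0.3, -225 mm is -0.225.

```bash
python3 jog.py '[{"pos":[-0.3, -0.225, 0]}, {"pos":[-0.3, -0.225, 0]}, {"pos":[-0.3, -0.225, 0]}, {"pos":[-0.3, -0.225, 0]}, {"pos":[-0.3, -0.225, 0]}, {"pos":[-0.3, -0.225, 0]}, {"pos":[-0.3, -0.225, 0]}, {"pos":[-0.3, -0.225, 0]}]' 1.0; python3 jog.py '[{"pos":[-0.345, -0.225, 0.04], "r":[0, 0, -0.085]}, {"pos":[-0.345, -0.225, 0.04], "r":[0, 0, -0.085]}, {"pos":[-0.345, -0.225, 0.04], "r":[0, 0, -0.085]}, {"pos":[-0.345, -0.225, 0.04], "r":[0, 0, -0.085]}, {"pos":[-0.345, -0.225, 0.04], "r":[0, 0, -0.085]}, {"pos":[-0.345, -0.225, 0.04], "r":[0, 0, -0.085]}, {"pos":[-0.345, -0.225, 0.04], "r":[0, 0, -0.085]}, {"pos":[-0.345, -0.225, 0.04], "r":[0, 0, -0.085]}, {"pos":[-0.345, -0.225, 0.04], "r":[0, 0, -0.085]}, {"pos":[-0.345, -0.225, 0.04], "r":[0, 0, -0.085]}]' 1.0; python3 - <<'E'
from plant import robot
from h import *
step(robot,[42,0,200])
c=robot.read_camera("wrist"); cv2.imwrite("pics/w1.png",c["color"][:,:,::-1])
for l in [(42,0,123),(42,0,96+33)]: print(proj(P(c),toW(l)))
E
```

```text
time_s: 1.25
position: [398.6, 365.6, 245.4]
tool_rot: [0.121, 0.993, 0.0, -0.0]
wrist_force: [-0.3, 0.2, 0.4]
gripper_width: 0.997
grasp_force: 0.0
time_s: 2.5
position: [679.3, 67.1, 205.4]
tool_rot: [0.11, 0.994, 0.001, -0.0]
wrist_force: [-0.5, 0.3, -0.6]
gripper_width: 0.997
grasp_force: 0.0
t 2.50 TCP in loader [ 40.3   2.9 204.9] -> d [-1.7 -2.9  4.9] w [ 0.001 -0.001  0.004] F [-0.6  0.2 -0.6]
[308.64478881 261.33050134]
[308.55415674 265.23478151]
```

View pics/w1.png

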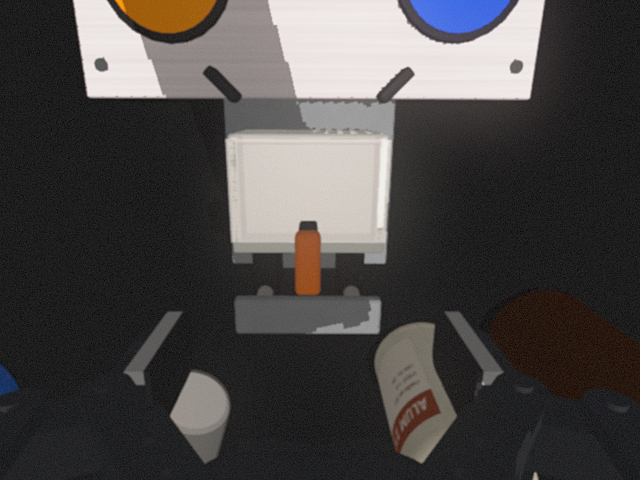

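The wrist view shows the handle centred at (308,263), which agrees with the prediction (308.6,261). The bottle at (415,390) and beaker at (200,410) are near the gripper, so I'll check where they stand before descending.

```bash
python3 - <<'E'
from plant import robot
from h import *
A=P(robot.read_camera("scene"));B=P(robot.read_camera("side"))
for n,s,d in [("redcap",(193,185),(158,239)),("greencap",(156,202),(140,265)),("beakertop",(257,160),(188,204)),("yellow beaker",(210,366),(323,394)),("bluecap",(320,146),(227,178))]:
    X=tri((A,B),(s,d)); print(n,X.round(0),"loader",toL(X).round(0))
E
```

```text
redcap [837. 130. 191.] loader [180.  99. 190.]
greencap [833. 243. 228.] loader [151. 209. 228.]
beakertop [837. -92. 110.] loader [ 229. -117.  110.]
yellow beaker [508. 418.  79.] loader [-205.  306.   79.]
bluecap [ 781. -297.   46.] loader [ 221. -329.   46.]
```

Scaled: -2 mm is -0.002, 86 mm is 0.086.

```bash
python3 jog.py '[{"pos":[-0.002, -0.003, 0.03]}, {"pos":[-0.002, -0.003, 0.06]}, {"pos":[-0.002, -0.003, 0.086]}, {"pos":[-0.002, -0.003, 0.086]}, {"pos":[-0.002, -0.003, 0.086]}]' 1.0; python3 jog.py '[{}, {}, {}, {}, {}, {}, {}, {}]' 0.0;  python3 - <<'E'
from plant import robot
from h import *
step(robot,[42,0,118])
E
```

```text
time_s: 3.28
position: [682.1, 61.0, 120.5]
tool_rot: [0.112, 0.994, 0.0, 0.001]
wrist_force: [0.2, -0.6, -0.3]
gripper_width: 1.001
grasp_force: 0.0
time_s: 4.28
position: [682.0, 63.4, 119.8]
tool_rot: [0.111, 0.994, 0.002, 0.001]
wrist_force: [1.0, 5.5, 1.0]
gripper_width: 0.152
grasp_force: 59.3
t 4.28 TCP in loader [ 43.8  -0.2 119.3] -> d [1.8 0.2 1.3] w [0.004 0.001 0.002] F [-0.2  5.6  1. ]
```

```bash
python3 jog.py '[{"pos":[0, 0, -0.006]}, {"pos":[0, 0, -0.012]}, {"pos":[0, 0, -0.018]}, {"pos":[0, 0, -0.024]}, {"pos":[0, 0, -0.028]}, {"pos":[0, 0, -0.028]}]'; for i in 1; do python3 jog.py '[{"pos":[0, 0, -0.0015]}, {"pos":[0, 0, -0.003]}, {"pos":[0, 0, -0.003]}]';python3 jog.py '[{"pos":[0, 0, -0.0015]}, {"pos":[0, 0, -0.003]}, {"pos":[0, 0, -0.003]}]'; done
```

```text
time_s: 5.03
position: [682.0, 63.4, 146.2]
tool_rot: [0.111, 0.994, 0.002, 0.001]
wrist_force: [4.3, 5.0, -5.9]
gripper_width: 0.148
grasp_force: 59.1
time_s: 5.4
position: [682.0, 63.4, 148.7]
tool_rot: [0.111, 0.994, 0.001, 0.001]
wrist_force: [5.2, 6.3, -7.5]
gripper_width: 0.149
grasp_force: 58.8
time_s: 5.78
position: [682.0, 63.4, 151.7]
tool_rot: [0.111, 0.994, 0.001, 0.001]
wrist_force: [5.8, 5.8, -7.3]
gripper_width: 0.149
grasp_force: 58.8
```

```bash
python3 jog.py '[{"pos":[0, 0, -0.001]}, {"pos":[0, 0, -0.002]}, {"pos":[0, 0, -0.002]}]';python3 jog.py '[{"pos":[0, 0, -0.001]}, {"pos":[0, 0, -0.002]}, {"pos":[0, 0, -0.002]}]' | egrep 'pos|wrist'
```

```text
time_s: 6.15
position: [682.0, 63.4, 153.6]
tool_rot: [0.111, 0.994, 0.001, 0.0]
wrist_force: [5.9, 6.2, -8.7]
gripper_width: 0.152
grasp_force: 58.7
position: [682.0, 63.4, 155.4]
wrist_force: [6.6, 5.7, -9.5]
```

```bash
python3 jog.py '[{"pos":[0, 0, -0.001]}, {"pos":[0, 0, -0.002]}, {"pos":[0, 0, -0.002]}]'| egrep 'pos|wrist';python3 jog.py '[{"pos":[0, 0, -0.001]}, {"pos":[0, 0, -0.002]}, {"pos":[0, 0, -0.002]}]' | egrep 'pos|wrist'
```

```text
position: [681.9, 63.4, 155.5]
wrist_force: [9.8, 6.0, -17.1]
position: [681.9, 63.4, 155.6]
wrist_force: [12.6, 6.2, -24.6]
```

```bash
python3 jog.py '[{"pos":[0, 0, 0.004]}, {"pos":[0, 0, 0.008]}, {"pos":[0, 0, 0.012]}, {"pos":[0, 0, 0.016]}, {"pos":[0, 0, 0.019]}, {"pos":[0, 0, 0.019]}, {"pos":[0, 0, 0.019]}]'| egrep 'pos|wrist'
```

```text
position: [682.1, 63.4, 144.0]
wrist_force: [-1.3, 6.2, 7.3]
```

Scaled: 4 mm is 0.004, 2 mm is 0.002.

```bash
python3 jog.py '[{"pos":[0, 0, 0.002]}, {"pos":[0, 0, 0.004]}, {"pos":[0, 0, 0.004]}, {"pos":[0, 0, 0.004]}]'| egrep 'pos|wrist'
```

```text
position: [682.1, 63.4, 140.3]
wrist_force: [-1.4, 4.8, 6.9]
```

Scaled: 157 mm is 0.157, 155 mm is 0.155, 1.57 rad is 7.85.

```bash
python3 jog.py '[{}, {}, {}, {}]' 1.0| egrep 'pos|wrist|width'; python3 jog.py '[{"pos":[0, 0, -0.03]}, {"pos":[0, 0, -0.06]}, {"pos":[0, 0, -0.06]}, {"pos":[0.04, 0.04, -0.06], "r":[0, 0, 0.95]}, {"pos":[0.08, 0.08, -0.06], "r":[0, 0, 1.9]}, {"pos":[0.12, 0.12, -0.06], "r":[0, 0, 2.85]}, {"pos":[0.157, 0.155, -0.06], "r":[0, 0, 3.8]}, {"pos":[0.157, 0.155, -0.06], "r":[0, 0, 4.75]}, {"pos":[0.157, 0.155, -0.06], "r":[0, 0, 5.7]}, {"pos":[0.157, 0.155, -0.06], "r":[0, 0, 6.65]}, {"pos":[0.157, 0.155, -0.06], "r":[0, 0, 7.6]}, {"pos":[0.157, 0.155, -0.06], "r":[0, 0, 7.85]}]' 0.35| egrep 'pos|wrist|width'; python3 - <<'E'
from plant import robot
from h import *
step(robot,[-115,152,90],-np.pi/2)
print(robot.observe()["joint_pos"].round(2))
A=robot.read_camera("scene");B=robot.read_camera("side")
for n,c in (("scene",A),("side",B)):
    im=c["color"][:,:,::-1].copy(); cv2.imwrite(f"pics/{n}1.png",im); h=cv2.cvtColor(im,cv2.COLOR_BGR2HSV)
    m=cv2.inRange(h,(5,180,130),(22,255,255)); N,_,s,cc=cv2.connectedComponentsWithStats(m)
    for i in range(1,N):
        if s[i,4]>25: print(n,s[i].tolist(),cc[i].round(1))
    for q in (.0245,.0445): print(q,proj(P(c),toW([42,0,98.5+q*1000])).round(1))
E
```

```text
position: [681.2, 60.2, 138.0]
wrist_force: [0.7, 0.4, -0.8]
gripper_width: 0.976
position: [562.2, 246.5, 197.0]
wrist_force: [-0.0, 0.0, -0.3]
gripper_width: 0.35
t 10.65 TCP in loader [-113.9  151.6  196.5] -> d [  0.5  -0.9 106.5] w [-0.001  0.002 -0.002] F [-0.  -0.  -0.3]
[-0.89  0.45  0.55  1.76 -0.28  1.01 -0.46]
scene [255, 208, 10, 10, 64] [259.7 212.4]
scene [312, 244, 27, 21, 454] [324.7 253.9]
0.0245 [260.4 217.7]
0.0445 [259.7 212.3]
side [235, 230, 16, 9, 104] [242.9 233.9]
side [316, 236, 22, 18, 165] [328.9 242.4]
side [311, 246, 6, 8, 30] [313.5 249.6]
0.0245 [243.7 240.5]
0.0445 [242.6 233.5]
```

Scaled: -145 mm is -0.145, 116 mm is 0.116.

```bash
python3 jog.py '[{"pos":[-0.05, 0, 0]}, {"pos":[-0.1, 0, 0]}, {"pos":[-0.145, 0, 0.05]}, {"pos":[-0.145, 0, 0.1]}, {"pos":[-0.145, 0, 0.112]}, {"pos":[-0.145, 0, 0.116]}, {"pos":[-0.145, 0, 0.116]}, {"pos":[-0.145, 0, 0.116]}]' 0.35| egrep 'pos|wrist|width'; python3 jog.py '[{"pos":[0, 0, 0.001]}, {"pos":[0, 0, 0.002]}, {"pos":[0, 0, 0.002]}]'| egrep 'pos|wrist';python3 jog.py '[{"pos":[0, 0, 0.001]}, {"pos":[0, 0, 0.002]}, {"pos":[0, 0, 0.002]}]'| egrep 'pos|wrist'
```

```text
position: [531.7, 106.1, 83.6]
wrist_force: [-0.7, 0.5, 0.0]
gripper_width: 0.351
position: [530.6, 105.4, 80.3]
wrist_force: [-0.2, -0.4, 0.7]
position: [530.6, 105.4, 78.1]
wrist_force: [0.1, -0.3, -0.4]
```

```bash
for i in 1 ; do python3 jog.py '[{"pos":[0, 0, 0.001]}, {"pos":[0, 0, 0.002]}, {"pos":[0, 0, 0.002]}]'| egrep 'pos|wrist';python3 jog.py '[{"pos":[0, 0, 0.001]}, {"pos":[0, 0, 0.002]}, {"pos":[0, 0, 0.002]}]'| egrep 'pos|wrist';python3 jog.py '[{"pos":[0, 0, 0.001]}, {"pos":[0, 0, 0.002]}, {"pos":[0, 0, 0.002]}]'| egrep 'pos|wrist'; done
```

```text
position: [530.6, 105.4, 76.2]
wrist_force: [0.4, 0.4, -0.3]
position: [530.6, 105.4, 74.2]
wrist_force: [0.3, 0.2, -0.4]
position: [530.8, 105.4, 73.6]
wrist_force: [-4.3, -0.3, 11.3]
```

Scaled: 100 mm is 0.1, 147 mm is 0.147.

```bash
python3 jog.py '[{"pos":[0, 0, -0.03]}, {"pos":[0.05, 0, -0.03]}, {"pos":[0.1, 0, -0.03]}, {"pos":[0.147, 0, -0.03]}, {"pos":[0.147, 0, -0.03]}, {"pos":[0.147, 0, -0.03]}]'| egrep 'pos|wrist|width';python3 - <<'E'
from plant import robot
from h import *
step(robot,[-115,152,75],-np.pi/2)
c=robot.read_camera("wrist"); cv2.imwrite("pics/w2.png",c["color"][:,:,::-1])
E
```

```text
position: [563.1, 247.9, 102.0]
wrist_force: [-0.0, -0.6, 0.6]
gripper_width: 0.349
t 14.38 TCP in loader [-113.4  153.1  101.5] -> d [-1.1 -1.6 26.5] w [-0.     0.001  0.001] F [ 0.1 -0.5  0.6]
```

View pics/w2.png

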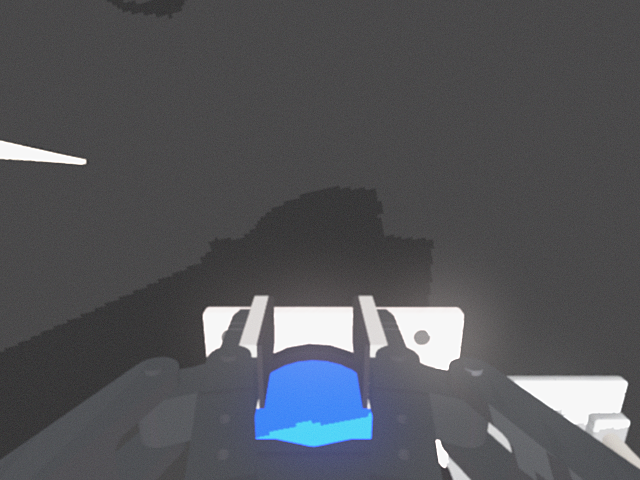

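The wrist view shows the blue disc centred at column 314 between the fingers (inner faces at 262 and 367). I'll project the assumed fingertip corners to confirm they clear the rim.

```bash
python3 - <<'E'
from plant import robot
from h import *
c=robot.read_camera("wrist"); p=P(c)
for l in [(-98,164,88),(-98,142,88),(-98,164,110),(-98,142,110),(-115,126,67),(-115,126.5,60),(-115,140,60)]: print(l,proj(p,toW(l)).round(0))
E
```

```text
(-98, 164, 88) [354. 287.]
(-98, 142, 88) [353. 339.]
(-98, 164, 110) [361. 315.]
(-98, 142, 110) [359. 373.]
(-115, 126, 67) [310. 346.]
(-115, 126.5, 60) [310. 337.]
(-115, 140, 60) [310. 311.]
```

```bash
python3 jog.py '[{"pos":[0.001, 0, 0.013]}, {"pos":[0.001, -0.0015, 0.026]}, {"pos":[0.001, -0.0015, 0.026]}, {"pos":[0.001, -0.0015, 0.026]}]'| egrep 'pos|wrist|width'; python3 jog.py '[{"pos":[-0.004, 0, 0]}, {"pos":[-0.008, 0, 0]}, {"pos":[-0.012, 0, 0]}, {"pos":[-0.017, 0, 0]}, {"pos":[-0.022, 0, 0]}, {"pos":[-0.027, 0, 0]}, {"pos":[-0.027, 0, 0]}]' | egrep 'pos|wrist'
```

```text
position: [562.1, 249.9, 76.1]
wrist_force: [-0.2, 0.1, -0.2]
gripper_width: 0.346
position: [556.0, 223.1, 76.3]
wrist_force: [-0.3, -0.1, -0.1]
```

```bash
python3 - <<'E'
from plant import robot
from h import *
step(robot,[-115,46,75],-np.pi/2)
for n in ("scene","side"):
    c=robot.read_camera(n); h=cv2.cvtColor(c["color"],cv2.COLOR_RGB2HSV)
    m=cv2.inRange(h,(110,150,90),(125,255,255)); N,_,s,cc=cv2.connectedComponentsWithStats(m)
    for i in range(1,N):
        if s[i,4]>25: 
            x=toL(ray_z(c,cc[i],67.5))
            if abs(x[0])<170 and abs(x[1])<150: print(n,s[i].tolist(),x.round(1))
E
```

```text
t 15.85 TCP in loader [-114.7  127.5   75.8] -> d [-81.5  -0.3   0.8] w [-0.  0.  0.] F [-0.3 -0.1 -0.1]
scene [266, 277, 20, 22, 304] [-118.2   71.3   67. ]
side [314, 287, 7, 10, 49] [-134.7   63.1   67. ]
side [293, 293, 14, 16, 154] [-105.7   95.6   67. ]
```

Scaled: -81 mm is -0.081, -46 mm is -0.046.

```bash
python3 jog.py '[{"pos":[-0.005, 0, 0.0005]}, {"pos":[-0.011, 0, 0.0005]}, {"pos":[-0.018, 0, 0.0005]}, {"pos":[-0.025, 0, 0.0005]}, {"pos":[-0.032, 0, 0.0005]}, {"pos":[-0.039, 0, 0.0005]}, {"pos":[-0.046, 0, 0.0005]}, {"pos":[-0.053, 0, 0.0005]}, {"pos":[-0.06, 0, 0.0005]}, {"pos":[-0.067, 0, 0.0005]}, {"pos":[-0.075, 0, 0.0005]}, {"pos":[-0.081, 0, 0.0005]}]'| egrep 'pos|wrist|width'; python3 jog.py '[{}, {"pos":[0.03, 0, -0.01]}, {"pos":[0.03, 0, -0.06]}, {"pos":[0.03, 0, -0.06]}]' | egrep 'pos|wrist'; python3 - <<'E'
from plant import robot
from h import *
step(robot,[-180,0,75],0)
cs=[robot.read_camera(n) for n in ("scene","side")]
for c in cs:
    im=c["color"]; h=cv2.cvtColor(im,cv2.COLOR_RGB2HSV)
    m=cv2.inRange(h,(110,150,90),(125,255,255)); N,_,s,cc=cv2.connectedComponentsWithStats(m)
    for i in range(1,N):
        if s[i,4]>25: 
            x=toL(ray_z(c,cc[i],67.5))
            if abs(x[0])<170 and abs(x[1])<150: print(s[i].tolist(),x.round(1))
cv2.imwrite("pics/both2.png",cv2.hconcat([cs[0]["color"][180:330,210:380],cs[1]["color"][200:350,200:370]])[:,:,::-1].repeat(2,0).repeat(2,1))
E
```

```text
position: [537.9, 144.1, 75.8]
wrist_force: [-0.0, 0.8, 0.2]
gripper_width: 0.349
position: [547.2, 174.7, 138.9]
wrist_force: [1.1, -0.2, -0.7]
t 17.95 TCP in loader [-112.5   78.3  138.4] -> d [-78.4 -68.   62.7] w [ 7.000e-03  1.000e-03 -1.569e+00] F [ 1.1  0.  -0.7]
[286, 260, 27, 22, 473] [-115.3   -0.3   67. ]
[301, 259, 12, 21, 173] [-97.9   3.8  67. ]
[316, 264, 16, 17, 149] [-136.4    3.5   67. ]
```

View pics/both2.png

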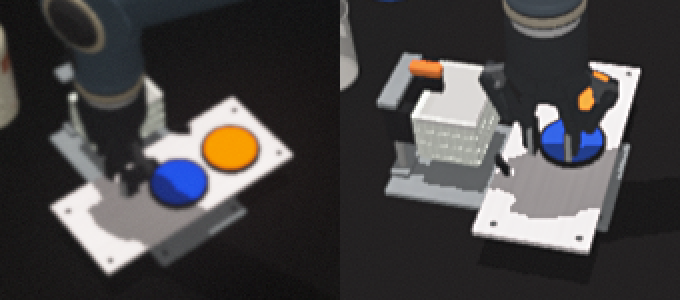

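The blue disc is at loader (-115,0), on the axis. I'll move behind it and turn the tool back.

```bash
python3 jog.py '[{"pos":[0, -0.03, 0], "r":[0, 0, -0.95]}, {"pos":[0, -0.06, 0], "r":[0, 0, -1.9]}, {"pos":[-0.03, -0.06, 0], "r":[0, 0, -2.85]}, {"pos":[-0.078, -0.06, 0], "r":[0, 0, -3.8]}, {"pos":[-0.078, -0.06, 0], "r":[0, 0, -4.75]}, {"pos":[-0.078, -0.06, 0], "r":[0, 0, -5.7]}, {"pos":[-0.078, -0.06, 0], "r":[0, 0, -6.65]}, {"pos":[-0.078, -0.06, 0], "r":[0, 0, -7.6]}, {"pos":[-0.078, -0.06, 0], "r":[0, 0, -7.85]}, {"pos":[-0.078, -0.06, 0], "r":[0, 0, -7.85]}]' 0.35| egrep 'pos|wrist|width'; python3 - <<'E'
from plant import robot
from h import *
step(robot,[-172,0,75],0)
E
```

```text
position: [468.0, 110.8, 134.7]
wrist_force: [-0.0, 0.4, 0.5]
gripper_width: 0.351
t 19.30 TCP in loader [-175.4   -1.7  134.2] -> d [-3.6  1.8 59.2] w [-0.001 -0.002 -0.001] F [-0.1  0.3  0.5]
```

Scaled: 59 mm is 0.059, 2 mm is 0.002.

```bash
python3 jog.py '[{"pos":[0, 0.002, 0.03]}, {"pos":[0, 0.002, 0.059]}, {"pos":[0, 0.002, 0.059]}, {"pos":[0, 0.002, 0.059]}]'| egrep 'pos|wrist|width'; python3 jog.py '[{"pos":[-0.007, 0, 0]}, {"pos":[-0.014, 0, 0]}, {"pos":[-0.019, 0, 0]}, {"pos":[-0.025, 0, 0]}, {"pos":[-0.031, 0, 0]}, {"pos":[-0.038, 0, 0]}, {"pos":[-0.045, 0, 0]}, {"pos":[-0.052, 0, 0]}, {"pos":[-0.059, 0, 0]}, {"pos":[-0.066, 0, 0]}, {"pos":[-0.072, 0, 0]}, {"pos":[-0.072, 0, 0]}]'| egrep 'pos|wrist|width'; python3 - <<'E'
from plant import robot
from h import *
step(robot,[-60,0,75],0)
E
```

```text
position: [469.7, 113.2, 77.2]
wrist_force: [0.1, -0.2, -0.3]
gripper_width: 0.354
position: [540.3, 96.9, 76.8]
wrist_force: [-0.2, 0.5, -0.3]
gripper_width: 0.35
t 21.30 TCP in loader [-101.9    0.9   76.3] -> d [-41.9  -0.9   1.3] w [ 0.     0.001 -0.   ] F [-0.4  0.5 -0.3]
```

```bash
python3 jog.py '[{"pos":[-0.003, -0.001, 0.001]}, {"pos":[-0.007, -0.001, 0.001]}, {"pos":[-0.011, -0.001, 0.001]}, {"pos":[-0.015, -0.001, 0.001]}, {"pos":[-0.019, -0.001, 0.001]}, {"pos":[-0.023, -0.001, 0.001]}, {"pos":[-0.027, -0.001, 0.001]}, {"pos":[-0.031, -0.001, 0.001]}, {"pos":[-0.035, -0.001, 0.001]}, {"pos":[-0.039, -0.001, 0.001]}, {"pos":[-0.042, -0.001, 0.001]}, {"pos":[-0.042, -0.001, 0.001]}]'| egrep 'pos|wrist|width'; python3 jog.py '[{"pos":[-0.002, 0, 0]}, {"pos":[-0.004, 0, 0]}, {"pos":[-0.006, 0, 0]}, {"pos":[-0.008, 0, 0]}, {"pos":[-0.008, 0, 0]}]'| egrep 'pos|wrist|width'; python3 - <<'E'
from plant import robot
from h import *
step(robot,[-47,0,75],0)
E
```

```text
position: [580.7, 86.7, 75.8]
wrist_force: [0.2, 0.6, -0.0]
gripper_width: 0.352
position: [588.4, 85.0, 75.8]
wrist_force: [-0.5, -0.5, -1.6]
gripper_width: 0.349
t 23.43 TCP in loader [-52.4   0.   75.3] -> d [-5.4 -0.   0.3] w [0. 0. 0.] F [-0.4 -0.6 -1.6]
```

Scaled: -3 mm is -0.003, -1.5 mm is -0.0015.

```bash
python3 jog.py '[{"pos":[-0.0015, 0, 0]}, {"pos":[-0.003, 0, 0]}, {"pos":[-0.003, 0, 0]}]'| egrep 'pos|wrist'; python3 jog.py '[{"pos":[-0.001, 0, 0]}, {"pos":[-0.002, 0, 0]}, {"pos":[-0.002, 0, 0]}]'| egrep 'pos|wrist';python3 jog.py '[{"pos":[-0.001, 0, 0]}, {"pos":[-0.001, 0, 0]}]'| egrep 'pos|wrist'
```

```text
position: [591.1, 84.3, 75.8]
wrist_force: [-0.6, -0.1, 0.8]
position: [593.0, 83.9, 75.8]
wrist_force: [-1.5, 0.0, -0.4]
position: [594.0, 83.7, 75.8]
wrist_force: [-0.5, -0.3, 0.5]
```

```bash
for i in 1; do python3 jog.py '[{"pos":[-0.001, 0, 0]}, {"pos":[-0.001, 0, 0]}]'| egrep 'pos|wrist'; python3 jog.py '[{"pos":[-0.001, 0, 0]}, {"pos":[-0.001, 0, 0]}]'| egrep 'pos|wrist';python3 jog.py '[{"pos":[-0.001, 0, 0]}, {"pos":[-0.001, 0, 0]}]'| egrep 'pos|wrist'; done
```

```text
position: [595.0, 83.4, 75.8]
wrist_force: [-0.6, 0.6, -0.2]
position: [596.0, 83.2, 75.8]
wrist_force: [-0.2, 1.0, -0.3]
position: [597.0, 83.0, 75.8]
wrist_force: [-0.3, -0.0, 0.7]
```

```bash
python3 - <<'E'
from plant import robot
from h import *
step(robot,[-46,0,75],0)
a=robot.read_camera("wrist"); b=robot.read_camera("side")
w=a["color"][120:480,140:500]; s=cv2.resize(b["color"][210:320,210:330],None,fx=3.27,fy=3.27,interpolation=2)
cv2.imwrite("pics/push.png",cv2.hconcat([w,s[:360]] if s.shape[0]>=360 else [w[:s.shape[0]],s])[:,:,::-1])
for x in (-26,-38,-46): print(x,proj(P(a),toW([x,0,66])).round(0))
E
```

```text
t 25.18 TCP in loader [-43.5  -0.   75.3] -> d [2.5 0.  0.3] w [0. 0. 0.] F [-0.3 -0.1  0.7]
-26 [315. 364.]
-38 [315. 337.]
-46 [315. 318.]
```

View pics/push.png

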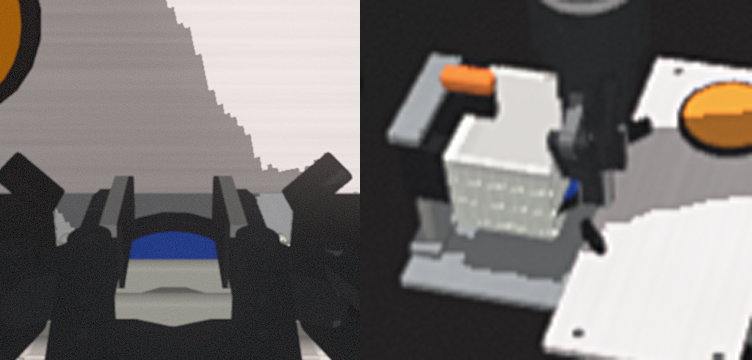

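The wrist crop shows the blue disc centred in the slot. Its rear rim is at image row 333 (home predicts about 332 for the bottom edge), so it should be about at the stop. I'll press in small steps.

Scaled: -1 mm is -0.001.

```bash
python3 jog.py '[{"pos":[-0.001, 0, 0]}, {"pos":[-0.001, 0, 0]}]'| egrep 'pos|wrist'; python3 jog.py '[{"pos":[-0.001, 0, 0]}, {"pos":[-0.001, 0, 0]}]'| egrep 'pos|wrist'
```

```text
position: [597.7, 82.9, 75.7]
wrist_force: [-1.3, 0.4, 0.6]
position: [598.1, 82.8, 75.6]
wrist_force: [-2.6, -0.5, 1.2]
```

Scaled: -1 mm is -0.001.

```bash
python3 jog.py '[{"pos":[-0.001, 0, 0]}, {"pos":[-0.001, 0, 0]}]'| egrep 'pos|wrist'; python3 jog.py '[{"pos":[-0.001, 0, 0]}, {"pos":[-0.001, 0, 0]}, {"pos":[-0.001, 0, 0]}]'| egrep 'pos|wrist'
```

```text
position: [598.4, 82.7, 75.5]
wrist_force: [-4.6, 1.0, 2.5]
position: [598.6, 82.7, 75.4]
wrist_force: [-6.8, 1.2, 3.5]
```

Scaled: -1 mm is -0.001.

```bash
python3 jog.py '[{"pos":[-0.001, 0, 0]}, {"pos":[-0.001, 0, 0]}, {"pos":[-0.001, 0, 0]}]'| egrep 'time|pos|wrist'; python3 jog.py '[{"pos":[0.006, 0, 0]}, {"pos":[0.02, 0, 0]}, {"pos":[0.02, 0, -0.03]}, {"pos":[0.02, 0, -0.06]}, {"pos":[0.02, 0, -0.06]}]' | egrep 'time|pos|wrist'; python3 - <<'E'
from plant import robot
from h import *
step(robot,[42,0,200],0)
a=robot.read_camera("wrist");cv2.imwrite("pics/w3.png",a["color"][:,:,::-1])
p=P(a)
for l in [(-38,0,65.8),(-38,0,59),(-46,0,60),(-26,0,112)]: print(l,proj(p,toW(l)).round(1))
for b in (robot.read_camera("scene"),robot.read_camera("side")):
    h=cv2.cvtColor(b["color"],cv2.COLOR_RGB2HSV)
    m=cv2.inRange(h,(5,180,130),(22,255,255)); N,_,s,cc=cv2.connectedComponentsWithStats(m)
    print([(s[i].tolist(),cc[i].round(1).tolist()) for i in range(1,N) if s[i,4]>25])
E
```

```text
time_s: 26.78
position: [598.8, 82.6, 75.2]
wrist_force: [-7.8, 1.3, 5.3]
time_s: 27.4
position: [584.0, 86.6, 138.4]
wrist_force: [0.3, 1.2, -0.7]
t 27.40 TCP in loader [-57.    0.6 137.9] -> d [-99.4  -0.4 -61.5] w [0.003 0.006 0.   ] F [ 0.   1.3 -0.7]
(-38, 0, 65.8) [312.7 297.2]
(-38, 0, 59) [312.6 291.8]
(-46, 0, 60) [312.7 279.1]
(-26, 0, 112) [312.9 368.3]
[([255, 208, 11, 10, 66], [259.8, 212.5]), ([313, 244, 26, 20, 412], [325.1, 253.2])]
[([235, 230, 16, 9, 104], [242.9, 233.9]), ([309, 236, 28, 19, 425], [322.8, 244.7])]
```

View pics/w3.png

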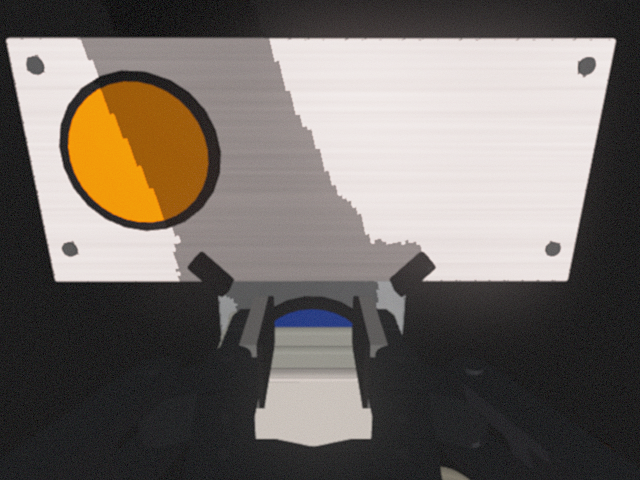

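The blue rim stands at row 296 with the deck edge at row 281. That is about 8-9 mm past the edge, so the disc is home and centred. Next I lower the cassette with the handle.

Scaled: -100 mm is -0.1, -62 mm is -0.062.

```bash
python3 jog.py '[{"pos":[0, 0, -0.03]}, {"pos":[0, 0, -0.062]}, {"pos":[-0.05, 0, -0.062]}, {"pos":[-0.1, 0, -0.062]}, {"pos":[-0.1, 0, -0.062]}, {"pos":[-0.1, 0, -0.03]}, {"pos":[-0.1, 0, -0.003]}, {"pos":[-0.1, 0, -0.003]}, {"pos":[-0.1, 0, -0.003]}]' 1.0| egrep 'pos|wrist|width';  python3 - <<'E'
from plant import robot
from h import *
step(robot,[43,0,139.8],0)
E
```

```text
position: [679.7, 64.3, 139.3]
wrist_force: [0.8, 0.7, -0.4]
gripper_width: 1.003
t 28.68 TCP in loader [ 41.3   0.2 138.8] -> d [-1.7 -0.2 -1. ] w [0. 0. 0.] F [ 0.7  0.8 -0.4]
```

```bash
python3 jog.py '[{"pos":[-0.0015, 0, -0.001]}, {"pos":[-0.0015, 0, -0.001]}, {"pos":[-0.0015, 0, -0.001]}, {"pos":[-0.0015, 0, -0.001]}, {"pos":[-0.0015, 0, -0.001]}, {"pos":[-0.0015, 0, -0.001]}, {"pos":[-0.0015, 0, -0.001]}, {"pos":[-0.0015, 0, -0.001]}]' 0.0| egrep 'pos|wrist|width'; python3 jog.py '[{"pos":[0, 0, 0.003]}, {"pos":[0, 0, 0.007]}, {"pos":[0, 0, 0.011]}, {"pos":[0, 0, 0.015]}, {"pos":[0, 0, 0.019]}, {"pos":[0, 0, 0.023]}, {"pos":[0, 0, 0.027]}, {"pos":[0, 0, 0.031]}, {"pos":[0, 0, 0.035]}, {"pos":[0, 0, 0.038]}, {"pos":[0, 0, 0.038]}, {"pos":[0, 0, 0.038]}]'| egrep 'pos|wrist|width'
```

```text
position: [681.2, 63.7, 140.0]
wrist_force: [-1.9, -0.4, 3.7]
gripper_width: 0.143
position: [681.2, 63.7, 102.5]
wrist_force: [-2.8, -0.8, 5.6]
gripper_width: 0.147
```

```bash
python3 jog.py '[{"pos":[0, 0, -0.002]}, {"pos":[0, 0, -0.004]}, {"pos":[0, 0, -0.004]}]'| egrep 'pos|wrist|width'; python3 jog.py '[{"pos":[0, 0, -0.001]}, {"pos":[0, 0, -0.001]}]'| egrep 'pos|wrist|width'
```

```text
position: [681.1, 63.7, 104.6]
wrist_force: [4.1, -0.4, -10.1]
gripper_width: 0.147
position: [681.1, 63.7, 106.5]
wrist_force: [4.0, -1.1, -9.6]
gripper_width: 0.147
```

Scaled: 4 mm is 0.004, 2 mm is 0.002.

```bash
python3 jog.py '[{"pos":[0, 0, 0.002]}, {"pos":[0, 0, 0.004]}, {"pos":[0, 0, 0.004]}, {"pos":[0, 0, 0.004]}]'| egrep 'pos|wrist|width'
```

```text
position: [681.2, 63.7, 105.5]
wrist_force: [-1.7, -0.3, 5.1]
gripper_width: 0.149
```

Scaled: 2 mm is 0.002, 1 mm is 0.001.

```bash
python3 jog.py '[{"pos":[0, 0, 0.001]}, {"pos":[0, 0, 0.002]}, {"pos":[0, 0, 0.002]}, {"pos":[0, 0, 0.002]}]'| egrep 'pos|wrist|width'
```

```text
position: [681.2, 63.7, 103.9]
wrist_force: [-3.3, -0.3, 7.0]
gripper_width: 0.151
```

Careful with the scale: shifts go in m and turns go in units of 0.2 rad. That gives: 157 mm is 0.157, -145 mm is -0.145, 1.57 rad is 7.85.

```bash
python3 jog.py '[{}, {}, {}, {}]' 1.0| egrep 'pos|wrist|width'; python3 jog.py '[{"pos":[0, 0, -0.04]}, {"pos":[0, 0, -0.08]}, {"pos":[0.04, -0.04, -0.08], "r":[0, 0, 0.95]}, {"pos":[0.08, -0.08, -0.08], "r":[0, 0, 1.9]}, {"pos":[0.12, -0.12, -0.08], "r":[0, 0, 2.85]}, {"pos":[0.157, -0.145, -0.08], "r":[0, 0, 3.8]}, {"pos":[0.157, -0.145, -0.08], "r":[0, 0, 4.75]}, {"pos":[0.157, -0.145, -0.08], "r":[0, 0, 5.7]}, {"pos":[0.157, -0.145, -0.08], "r":[0, 0, 6.65]}, {"pos":[0.157, -0.145, -0.08], "r":[0, 0, 7.6]}, {"pos":[0.157, -0.145, -0.08], "r":[0, 0, 7.85]}, {"pos":[0.157, -0.145, -0.08], "r":[0, 0, 7.85]}]' 0.35| egrep 'pos|wrist|width'; python3 - <<'E'
from plant import robot
from h import *
step(robot,[-115,-146,75],-np.pi/2)
A=robot.read_camera("scene");B=robot.read_camera("side");us=[]
for n,c in (("scene",A),("side",B)):
    h=cv2.cvtColor(c["color"],cv2.COLOR_RGB2HSV)
    m=cv2.inRange(h,(5,180,130),(22,255,255)); N,_,s,cc=cv2.connectedComponentsWithStats(m)
    print(n,[(s[i].tolist(),cc[i].round(1).tolist()) for i in range(1,N) if s[i,4]>25])
    for q in (7.5,9.5): print(q,proj(P(c),toW([42,0,98.5+q])).round(1))
E
```

```text
position: [681.1, 63.8, 100.6]
wrist_force: [1.0, 0.3, -0.8]
gripper_width: 0.975
position: [495.8, -42.5, 180.8]
wrist_force: [-0.1, 0.3, -0.3]
gripper_width: 0.351
t 34.80 TCP in loader [-114.1 -144.9  180.3] -> d [ -1.1  -0.9 105.3] w [ 0.    -0.     0.002] F [-0.2  0.3 -0.3]
scene [([255, 216, 12, 12, 79], [260.2, 221.2]), ([312, 244, 27, 21, 459], [324.8, 253.8])]
7.5 [260.9 222.2]
9.5 [260.9 221.6]
side [([309, 235, 29, 20, 447], [322.8, 244.8]), ([237, 242, 15, 9, 105], [244.1, 246.3])]
7.5 [244.6 246.3]
9.5 [244.5 245.7]
```

Scaled: 105 mm is 0.105, -1 mm is -0.001.

```bash
python3 jog.py '[{"pos":[-0.001, -0.001, 0.05]}, {"pos":[-0.001, -0.001, 0.09]}, {"pos":[-0.001, -0.001, 0.105]}, {"pos":[-0.001, -0.001, 0.105]}, {"pos":[-0.001, -0.001, 0.105]}]'| egrep 'pos|wrist|width'; python3 jog.py '[{"pos":[0.006, 0, 0]}, {"pos":[0.012, 0, 0]}, {"pos":[0.017, 0, 0]}, {"pos":[0.022, 0, 0]}, {"pos":[0.028, 0, 0]}, {"pos":[0.035, 0, 0]}, {"pos":[0.042, 0, 0]}, {"pos":[0.049, 0, 0]}, {"pos":[0.049, 0, 0]}]' | egrep 'pos|wrist'; python3 - <<'E'
from plant import robot
from h import *
step(robot,[-115,-46.5,75],-np.pi/2)
E
```

```text
position: [495.6, -43.6, 76.9]
wrist_force: [-0.7, -0.0, 0.1]
gripper_width: 0.349
position: [505.6, 5.3, 75.7]
wrist_force: [-0.1, 0.2, -0.1]
t 36.65 TCP in loader [-115.2  -96.1   75.2] -> d [49.6  0.4  0.2] w [-0.    -0.     0.002] F [-0.1  0.2 -0.1]
```

```bash
python3 jog.py '[{"pos":[0.005, 0, 0]}, {"pos":[0.011, 0, 0]}, {"pos":[0.017, 0, 0]}, {"pos":[0.023, 0, 0]}, {"pos":[0.029, 0, 0]}, {"pos":[0.035, 0, 0]}, {"pos":[0.041, 0, 0]}, {"pos":[0.046, 0, 0]}, {"pos":[0.0495, 0, 0]}, {"pos":[0.0495, 0, 0]}]'| egrep 'pos|wrist|width'; python3 jog.py '[{"pos":[-0.03, 0, -0.01]}, {"pos":[-0.03, 0, -0.06]}, {"pos":[-0.03, 0, -0.06]}, {"pos":[-0.03, -0.06, -0.06]}, {"pos":[-0.03, -0.06, -0.06]}]' | egrep 'pos|wrist'; python3 - <<'E'
from plant import robot
from h import *
step(robot,[-174,0,75],0)
for n in ("scene","side"):
    c=robot.read_camera(n);h=cv2.cvtColor(c["color"],cv2.COLOR_RGB2HSV)
    m=cv2.inRange(h,(5,180,100),(22,255,255)); N,_,s,cc=cv2.connectedComponentsWithStats(m)
    print(n,[(s[i].tolist(),toL(ray_z(c,cc[i],67.5)).round(1)) for i in range(1,N) if s[i,4]>25])
E
```

```text
position: [516.5, 53.0, 75.7]
wrist_force: [-0.0, 0.1, 0.4]
gripper_width: 0.351
position: [445.4, 37.4, 133.9]
wrist_force: [1.0, -0.1, -0.2]
t 38.52 TCP in loader [-181.1  -78.3  133.4] -> d [78.3  7.7 58.3] w [-0.007 -0.006 -1.568] F [ 1.   0.1 -0.2]
scene [([255, 216, 12, 12, 91], array([ 75.7, -16.9,  67. ])), ([286, 260, 27, 23, 484], array([-116.3,   -0. ,   67. ]))]
side [([237, 242, 15, 10, 109], array([ 61.8, -40. ,  67. ])), ([301, 259, 31, 22, 526], array([-117. ,   -0.6,   67. ]))]
```

```bash
python3 jog.py '[{"pos":[0.03, 0.005, 0], "r":[0, 0, -0.95]}, {"pos":[0.06, 0.005, 0], "r":[0, 0, -1.9]}, {"pos":[0.078, 0.005, 0], "r":[0, 0, -2.85]}, {"pos":[0.078, 0.005, 0], "r":[0, 0, -3.8]}, {"pos":[0.078, 0.005, 0], "r":[0, 0, -4.75]}, {"pos":[0.078, 0.005, 0], "r":[0, 0, -5.7]}, {"pos":[0.078, 0.005, 0], "r":[0, 0, -6.65]}, {"pos":[0.078, 0.005, 0], "r":[0, 0, -7.6]}, {"pos":[0.078, 0.005, 0], "r":[0, 0, -7.85]}, {"pos":[0.078, 0.005, 0], "r":[0, 0, -7.85]}]' 0.35| egrep 'pos|wrist|width'; python3 - <<'E'
from plant import robot
from h import *
step(robot,[-176,0,75],0)
E
```

```text
position: [474.8, 111.6, 135.6]
wrist_force: [0.2, 0.1, -0.5]
gripper_width: 0.348
t 39.88 TCP in loader [-169.     0.6  135.1] -> d [ 7.  -0.6 60.1] w [ 0.     0.001 -0.002] F [ 0.2  0.2 -0.5]
```

```bash
python3 jog.py '[{"pos":[0.005, -0.0005, 0.03]}, {"pos":[0.005, -0.0005, 0.06]}, {"pos":[0.005, -0.0005, 0.06]}, {"pos":[0.005, -0.0005, 0.06]}]'| egrep 'pos|wrist|width'; python3 jog.py '[{"pos":[-0.006, 0, 0]}, {"pos":[-0.012, 0, 0]}, {"pos":[-0.018, 0, 0]}, {"pos":[-0.025, 0, 0]}, {"pos":[-0.032, 0, 0]}, {"pos":[-0.039, 0, 0]}, {"pos":[-0.046, 0, 0]}, {"pos":[-0.053, 0, 0]}, {"pos":[-0.06, 0, 0]}, {"pos":[-0.067, 0, 0]}, {"pos":[-0.072, 0, 0]}, {"pos":[-0.072, 0, 0]}]'| egrep 'pos|wrist|width'; python3 - <<'E'
from plant import robot
from h import *
step(robot,[-60,0,75],0)
E
```

```text
position: [469.5, 112.4, 76.4]
wrist_force: [-0.1, 0.7, 0.1]
gripper_width: 0.35
position: [539.2, 96.1, 75.8]
wrist_force: [-0.7, 0.3, 0.5]
gripper_width: 0.352
t 41.88 TCP in loader [-1.027e+02 -1.000e-01  7.530e+01] -> d [-42.7   0.1   0.3] w [ 0.     0.001 -0.   ] F [-0.7  0.1  0.5]
```

Scaled: -42 mm is -0.042, -39 mm is -0.039.

```bash
python3 jog.py '[{"pos":[-0.003, 0, 0]}, {"pos":[-0.007, 0, 0]}, {"pos":[-0.011, 0, 0]}, {"pos":[-0.015, 0, 0]}, {"pos":[-0.019, 0, 0]}, {"pos":[-0.023, 0, 0]}, {"pos":[-0.027, 0, 0]}, {"pos":[-0.031, 0, 0]}, {"pos":[-0.035, 0, 0]}, {"pos":[-0.039, 0, 0]}, {"pos":[-0.042, 0, 0]}, {"pos":[-0.042, 0, 0]}]'| egrep 'pos|wrist|width'; python3 jog.py '[{"pos":[-0.002, 0, 0]}, {"pos":[-0.004, 0, 0]}, {"pos":[-0.006, 0, 0]}, {"pos":[-0.008, 0, 0]}, {"pos":[-0.01, 0, 0]}, {"pos":[-0.01, 0, 0]}]'| egrep 'pos|wrist'; python3 jog.py '[{"pos":[-0.0015, 0, 0]}, {"pos":[-0.003, 0, 0]}, {"pos":[-0.004, 0, 0]}, {"pos":[-0.004, 0, 0]}]'| egrep 'pos|wrist'
```

```text
position: [580.0, 86.8, 75.8]
wrist_force: [0.8, 0.0, 0.5]
gripper_width: 0.352
position: [589.6, 84.6, 75.8]
wrist_force: [-0.6, -0.1, 0.0]
position: [593.4, 83.8, 75.8]
wrist_force: [0.1, 1.0, 0.1]
```

Blue seated at TCP x of about 597.7 or more, so I'll press this one in 1 mm steps from here.

Scaled: -3 mm is -0.003, -1.5 mm is -0.0015.

```bash
python3 jog.py '[{"pos":[-0.0015, 0, 0]}, {"pos":[-0.003, 0, 0]}, {"pos":[-0.003, 0, 0]}]'| egrep 'pos|wrist'; python3 jog.py '[{"pos":[-0.001, 0, 0]}, {"pos":[-0.001, 0, 0]}]'| egrep 'pos|wrist';python3 jog.py '[{"pos":[-0.001, 0, 0]}, {"pos":[-0.001, 0, 0]}]'| egrep 'pos|wrist';python3 jog.py '[{"pos":[-0.001, 0, 0]}, {"pos":[-0.001, 0, 0]}]'| egrep 'pos|wrist'
```

```text
position: [596.4, 83.1, 75.8]
wrist_force: [0.0, 0.2, -0.1]
position: [597.3, 82.9, 75.8]
wrist_force: [-0.4, 0.7, 0.0]
position: [597.9, 82.8, 75.7]
wrist_force: [-2.0, 0.3, 0.6]
position: [598.3, 82.7, 75.5]
wrist_force: [-2.7, 0.1, 1.8]
```

Scaled: -1 mm is -0.001.

```bash
python3 jog.py '[{"pos":[-0.001, 0, 0]}, {"pos":[-0.001, 0, 0]}]'| egrep 'pos|wrist';python3 jog.py '[{"pos":[-0.001, 0, 0]}, {"pos":[-0.001, 0, 0]}]'| egrep 'pos|wrist'; python3 jog.py '[{"pos":[-0.001, 0, 0]}, {"pos":[-0.001, 0, 0]}]'| egrep 'pos|wrist'
```

```text
position: [598.6, 82.6, 75.4]
wrist_force: [-6.2, 0.2, 2.5]
position: [598.8, 82.7, 75.3]
wrist_force: [-6.3, 1.9, 3.4]
position: [598.9, 82.5, 75.2]
wrist_force: [-8.8, 1.6, 4.3]
```

Seated with the same force and position profile as the blue disc. I'll retract and check.

Scaled: -90 mm is -0.09, -60 mm is -0.06.

```bash
python3 jog.py '[{"pos":[0.006, 0, 0]}, {"pos":[0.02, 0, 0]}, {"pos":[0.04, 0, -0.03]}, {"pos":[0.06, 0, -0.06]}, {"pos":[0.06, 0, -0.09]}, {"pos":[0.06, 0, -0.09]}, {"pos":[0.06, 0, -0.09]}]' | egrep 'time|pos|wrist'; python3 - <<'E'
from plant import robot
from h import *
step(robot,[42,0,200],0)
a=robot.read_camera("wrist"); p=P(a)
for l in [(-38,0,65.8),(-38,0,58.8),(-46,0,60),(-38,0,23)]: print(l,(proj(p,toW(l))).round(1))
b=robot.read_camera("side")
s=cv2.resize(b["color"][215:315,215:325],None,fx=3.27,fy=3.6,interpolation=2)
cv2.imwrite("pics/end.png",cv2.hconcat([a["color"][120:480,140:500],s])[:,:,::-1])
E
```

```text
time_s: 47.38
position: [543.2, 95.1, 165.4]
wrist_force: [0.6, 0.4, -0.5]
t 47.38 TCP in loader [-98.6  -0.2 164.9] -> d [-140.6    0.2  -35.2] w [-0. -0.  0.] F [ 0.5  0.6 -0.5]
(-38, 0, 65.8) [314.2 340. ]
(-38, 0, 58.8) [314.1 334.3]
(-46, 0, 60) [314.2 324.1]
(-38, 0, 23) [314.  308.8]
```

View pics/end.png

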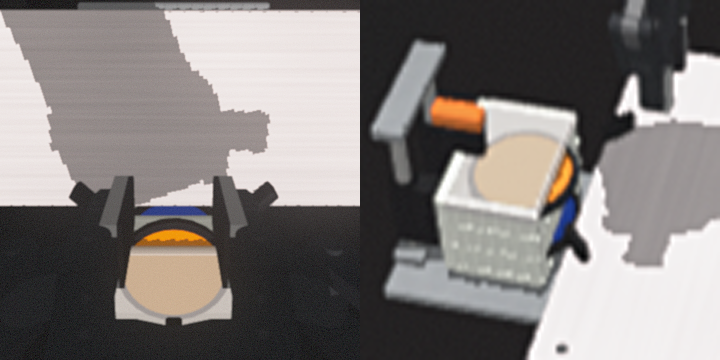

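The wrist crop shows the amber rim at row ~338 (home predicts 334-340), centred. The blue disc is below it with the same overhang, and the gripper is clear of everything.

```bash
python3 -c "
from plant import robot
print(robot.sign_off())"
```

```text
the job is handed in; nothing more can be done
None
```

The blue disc is in the bottom slot and the amber disc in the top slot, each pressed home with about 8 N; the robot let go of everything and I handed the job in at about 47 s, with no verdict returned.

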